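# Pack the praline box

### The arm

A 7-joint arm with a two-finger parallel gripper is mounted at the origin on the work surface. World frame = base frame: x ahead of the robot, y to its left, z up, the work surface at z = 0. Lengths are in m, angles in rad, forces in N, time in s.
With the tool pointing down it reaches from about 0.35 to 0.9 m from the base axis. Payload 8.1 kg.
Tool frame: the origin (TCP) lies between the finger pads; the fingertips stand ahead of it and the grasp point (between the pads) is the TCP (arm.nose_length is the z of the fingertips in the tool frame, in m); z points along the fingers, y is the line along which they close (so a half turn about z gives the same grasp; the last joint's range is limited). The gripper opens to 92 mm and grips with 3 to 60 N. Pads are 19 mm wide; open, the fingers measure 130 mm over their backs; the gripper's body (75 mm by 190 mm) begins 47 mm behind the grasp point.
Start: joints at [1.154, 0.434, 0.025, 1.573, -0.012, 1.134, -0.075], TCP at [0.193, -0.595, 0.246] pointing down, gripper open.
Joint ranges: [-2.62, 2.62], [-0.44, 2.09], [-1.27, 1.32], [0.08, 2.57], [-1.32, 4.46], [0.12, 2], [-2.74, 2.74]. Speed limits (rad/s): [2.22, 2.22, 3.01, 3.01, 3.14, 3.14, 3.14].

### API

Orientations are given as a rotation vector (axis times angle).
In Python, from cell import sensors, optics, arm gives the robot as it stands.
- The arm moves only by the tool arm_command, never from a script. Its argument "deltas" is one flat list of numbers, 7 for each row, row after row: the turn, a rotation vector about the world's x, y, z as a fraction of full scale, then the shift along the world's x, y, z as a fraction of full scale, then the finger opening in mm, from 0 to 91.8. In form: [wx, wy, wz, dx, dy, dz, fingers, wx, wy, wz, dx, dy, dz, fingers, ...]. A call has 1 to 20 rows; each row is the pose to reach, as a shift and turn from the pose commanded when the call began; what a row does not reach only later rows make up. Full scale, the value 1, is 1 m for a shift and 90 degrees for a turn. A row lasts 1/10 s, in which the tool goes at most 50 mm and 8.59 degrees, less where a joint would pass 70% of its speed; a pose out of reach is approached as far as the arm can. A call with a number of a shift or a turn outside -1 to 1 is refused whole. A call with a gripper value outside its range is refused whole. The fingers move at their own pace and stop on an object; "force" is the grip in N (left out, the last holds). Time passes only in rows, so rows that repeat a pose let the fingers close. It gives the time, the measured TCP pose, the force, the opening and the grip force at its end, in the units of the state.
- sensors.observe(): the state, without advancing time (a new reading comes with each control period).
- optics.get_image(name): name is "scene" or "top" or "wrist"; returns the picture (480x640x3 uint8, blue, green, red); there is no depth.
- optics.calibration(name): a dict with "camera_matrix" (3x3 intrinsics, pixels), "rvec" (rotation vector, rad) and "tvec" (3), from world to camera coordinates, as OpenCV has them. Camera axes: x right, y down, z forward; pixel columns grow to the right and rows downward; lengths in m; the calibration is good to about 2 mm. A picture is of the moment at which its call begins: read the wrist's pose just before it. calibration takes no time and is no camera call; for the wrist camera it gives the pose at the moment of the call.
- arm.sign_off(): hands the job in; it is judged then, once.
The state is a dict: "clock": time; "joints": joint angles; "dq": joint speeds; "joint_efforts": joint torques, N m; "position": TCP position; "ee_rot": TCP orientation; "force": force on the tool from outside, world axes, zero at the start; "ft_torque": the same for the moment, N m; "width": opening from 0.0 (shut) to 1.0 (fully open); "gripper_force": force on a finger pad.
Only numpy, scipy, OpenCV 4.12 (cv2) and the standard library are available. Lean on these libraries where they do the work, as an engineer would, in place of code of your own. Each camera call takes 0.05 s, during which the arm holds its last target. There are 200 camera calls.

### The job

Pack the gift box: set each of the four filled pralines (large round, small round, square and oblong) upright in the gold cup of its own shape and size, so that it sits flat on the cup's floor. Put them down gently, without dropping them. The thin nut disc and the thin scored tile are not for this box: leave them where they lie.

Things in the scene. Friction and masses are not known exactly. Their poses are not given: they have to be found in the camera images.
- praline_large_round: Round moulded praline, dark chocolate with a pale swirl: straight-sided, 38 mm in diameter, sides upright to 22 mm, rounded crown to 28 mm. Any yaw will do. Loose, 11 to 43 g, standing upright on the bench top (z = 0). Origin at the centre of its underside, z up.
- praline_small_round: Small thimble-shaped round praline, dark chocolate with a nut-coloured dot on top: 24 mm in diameter, sides upright to 23 mm, crown to 29 mm. Any yaw will do. Loose, 11 to 43 g, standing upright on the bench top (z = 0). Origin at the centre of its underside, z up.
- praline_square: Square praline, dark chocolate with three pale diagonal lines: 32 x 32 mm, 26 mm high, upright sides square to its x and y axes. Loose, 11 to 43 g, standing upright on the bench top (z = 0). Origin at the centre of its underside, z up.
- praline_oblong: Oblong praline, dark chocolate with a pale zigzag: 46 mm along its x, 24 mm along its y, 26 mm high, upright sides. Loose, 11 to 43 g, standing upright on the bench top (z = 0). Origin at the centre of its underside, z up.
- cup_large_round: Gold formed cup for the large round praline: floor 48 mm across, opening 56 mm inside and 60 mm outside at the rim; 9 mm high, floor 2 mm thick, sides flaring. Origin at the centre of its underside, 3 mm above the bench, on the floor of a dark red square box base. Fixed. The base is fixed, 162 x 162 mm, its walls 3 mm thick and 16 mm high.
- cup_small_round: Gold formed cup for the small round praline: floor 34 mm across, opening 42 mm inside and 46 mm outside at the rim; 9 mm high, floor 2 mm thick, sides flaring. Origin at the centre of its underside, 3 mm above the bench, on the floor of a dark red square box base. Fixed. The four cups form a two-by-two square, 74 mm from centre to centre, in any arrangement.
- cup_square: Gold formed cup for the square praline: floor 42 x 42 mm, opening 50 x 50 mm inside and 54 x 54 mm outside at the rim, sides square to its x and y axes; 9 mm high, floor 2 mm thick, sides flaring. Origin at the centre of its underside, 3 mm above the bench, on the floor of a dark red square box base. Fixed. All cups' x and y axes are parallel to the box sides.
- cup_oblong: Gold formed cup for the oblong praline: floor 56 mm along its x by 34 mm along its y, opening 64 x 42 mm inside and 68 x 46 mm outside at the rim; 9 mm high, floor 2 mm thick, sides flaring. Origin at the centre of its underside, 3 mm above the bench, on the floor of a dark red square box base. Fixed. All cups' x and y axes are parallel to the box sides.
- flat_disc: Thin solid chocolate disc with nuts on top, 40 mm in diameter, 7 mm thick (11 mm with the nuts). Does not belong in the box. Loose, 12 g. Origin at the centre of its underside.
- flat_tile: Thin solid square chocolate tile scored into four, 36 x 36 mm, 7 mm thick. Does not belong in the box. Loose, 12 g. Origin at the centre of its underside. (Bystanders, outside the work: box lid, glass bowl and a 172 mm tall squeeze bottle beyond it, a palette knife near the robot on its right.)
Not all that is in view belongs to the job. What is shaped like the praline_square but red is not meant.

How it is judged:
By the outcome, as a careful person would: the job done as asked, in the order asked, and still so for the second after the job is handed in, with the robot touching nothing.
It also fails if it takes over 118 s, if anything falls off the work surface, if the arm or the gripper's body presses on something with over 40 N, if the wrist force passes 120 N, or if a joint passes its speed limit or range.

## Working session

There is one attempt and no reset: what is moved stays moved. The work goes in short steps, Python scripts to look and compute and a tool call to move; the robot and the scene stay as the last step left them, time stands still between calls to the robot, and variables do not carry over. Pictures are saved under pics/ and viewed, at most 14 in all, crops included, and the job is handed in when it is done.

Besides the shell and the picture viewer there is one more tool, called as name(argument=value, ...), one argument or row to a line, values as JSON. arm_command: Moves the arm, as the interface text tells. Its arguments: {"type":"object","properties":{"deltas":{"type":"array","items":{"type":"number"}},"force":{"type":"number"}},"required":["deltas"]}

```bash
mkdir -p pics; ls; python3 - <<'E'
from cell import sensors, optics, arm
import cv2
s=sensors.observe(); print(s, arm.nose_length)
for n in("top","scene"):
    cv2.imwrite(f"pics/{n}0.png",optics.get_image(n)); c=optics.calibration(n); print(n,c)
E
```

```text
pics
{'clock': 0.0, 'joints': array([ 1.15443314,  0.43524165,  0.02496697,  1.57407744, -0.01157518,
        1.13399047, -0.07509584]), 'dq': array([ 1.67206425e-04, -1.15302590e-04, -2.18722890e-04, -6.73283283e-04,
        8.06103239e-04, -7.38716138e-05,  1.25541725e-04]), 'joint_efforts': array([ 1.03710521e-03, -6.67850518e+01,  9.85643081e-01, -3.14460683e+01,
       -6.03769999e-02,  4.26385424e-02,  1.36416920e-04]), 'position': array([ 0.19269979, -0.59405769,  0.24494089]), 'ee_rot': array([-3.10152317e+00, -4.90524741e-01,  6.36516328e-04]), 'force': array([-0.53807515,  0.07558209,  0.35285779]), 'ft_torque': array([ 0.04367016, -0.01096348,  0.00760328]), 'gripper_force': 0.0, 'width': 1.0004171073769517} 0.019
top {'camera_matrix': array([[508.8096612 ,   0.        , 318.21679373],
       [  0.        , 508.8096612 , 242.69793541],
       [  0.        ,   0.        ,   1.        ]]), 'rvec': array([ 2.21205005, -2.17192175,  0.08878518]), 'tvec': array([-0.00236881,  0.4806819 ,  0.85262584])}
scene {'camera_matrix': array([[479.09969522,   0.        , 312.14900982],
       [  0.        , 479.09969522, 240.35049593],
       [  0.        ,   0.        ,   1.        ]]), 'rvec': array([ 2.13635242,  1.0046961 , -0.4285764 ]), 'tvec': array([-0.30709566, -0.22959989,  1.11196479])}
```

View pics/top0.png

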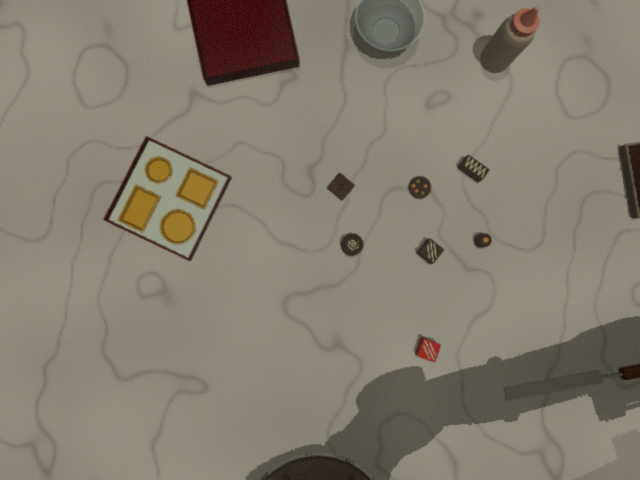

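View pics/scene0.png

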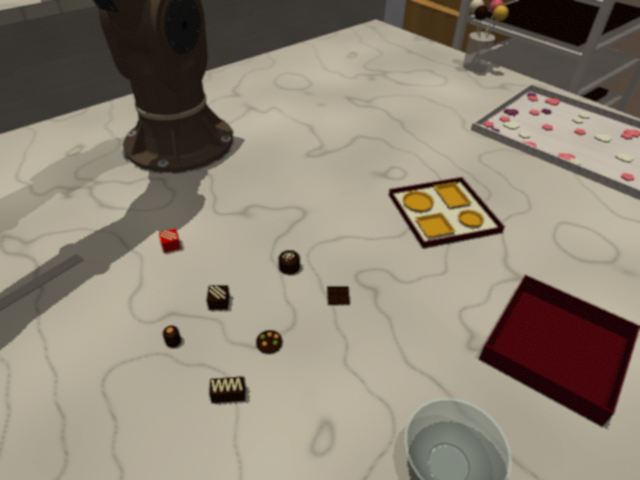

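The top view has the box at upper left, with cups small round (158,169), square (198,187), oblong (139,209) and large round (178,227). The pralines are large round (351,244), small round (482,240), square (430,250) and oblong (473,168). The disc (419,187), the tile (341,186) and the red decoy (428,349) are to be left alone. The scene view shows the same layout.

```bash
cat > h.py <<'E'
from cell import sensors, optics, arm
import cv2, numpy as np
def cast(c,uv,z):
    R,_=cv2.Rodrigues(np.array(c["rvec"])); t=np.array(c["tvec"]).ravel()
    p=cv2.undistortPoints(np.array(uv,float).reshape(-1,1,2),np.array(c["camera_matrix"]),None).reshape(-1,2)
    d=np.c_[p,np.ones(len(p))]@R; o=-R.T@t
    return o+d*((z-o[2])/d[:,2])[:,None]
def masks(img):
    hsv=cv2.cvtColor(img,cv2.COLOR_BGR2HSV)
    gold=cv2.inRange(hsv,(15,120,90),(30,255,255)); dark=cv2.inRange(hsv,(0,0,0),(180,255,75))
    k=np.ones((7,7),np.uint8)
    return {"gold":cv2.morphologyEx(gold,cv2.MORPH_OPEN,k[:3,:3]),"dark":cv2.morphologyEx(dark,cv2.MORPH_CLOSE,k)}
def blobs(img,c,kind,z,lo=6e-4*0.5,hi=6e-3):
    "contours cast on plane z: centre, rect sizes mm, angle of long side (deg), fill"
    out=[]
    for q in cv2.findContours(masks(img)[kind],cv2.RETR_EXTERNAL,cv2.CHAIN_APPROX_NONE)[0]:
        if len(q)<20: continue
        P=(cast(c,q,z)[:,:2]*1000).astype(np.float32); h=cv2.convexHull(P)
        (cx,cy),(w,l),a=cv2.minAreaRect(h)
        if w<l: a+=90; w,l=l,w
        if not(15<l<120 and w<120): continue
        out.append((q.reshape(-1,2).mean(0).round(),round(cx,1),round(cy,1),round(w,1),round(l,1),round(a%180,1),round(cv2.contourArea(h)/w/l,2)))
    return out
E
python3 - <<'E'
from h import *
i=cv2.imread("pics/top0.png");c=optics.calibration("top")
for k,z in(("gold",.012),("dark",.013)):
    for b in blobs(i,c,k,z): print(k,*b)
cv2.imwrite("pics/w0.png",optics.get_image("wrist"))
w=optics.calibration("wrist");R=cv2.Rodrigues(w["rvec"])[0];s=sensors.observe();T=cv2.Rodrigues(s["ee_rot"])[0]
print("cam in tool",T.T@(-R.T@w["tvec"]-s["position"]),"\n",R@T, w["camera_matrix"],T)
E
```

```text
gold [177. 227.] 504.3 248.3 56.9 56.6 1.1 0.81
gold [139. 208.] 535.3 316.4 69.1 47.3 155.8 0.97
gold [196. 188.] 572.0 218.3 55.1 54.9 65.4 0.97
gold [158. 169.] 602.5 286.3 43.9 43.0 2.2 0.81
dark [429. 251.] 470.4 -184.6 34.4 34.4 141.9 0.94
dark [351. 244.] 478.9 -50.8 36.1 36.1 91.1 0.81
dark [482. 240.] 491.3 -275.6 28.7 23.3 102.3 0.8
dark [419. 187.] 580.9 -166.5 37.3 36.7 135.8 0.79
dark [340. 186.] 579.5 -29.8 34.4 34.3 50.6 0.97
dark [473. 168.] 615.6 -259.5 48.1 30.0 55.2 0.94
dark [374.  47.] 829.9 -86.4 95.8 38.2 64.0 0.76
dark [504.  43.] 835.0 -312.5 99.3 58.8 136.5 0.84
cam in tool [ 0.08007603 -0.00035296 -0.14060086] 
 [[-5.90501138e-04  9.99999825e-01  2.18882167e-05]
 [-9.55681264e-01 -5.57887018e-04 -2.94402804e-01]
 [-2.94402740e-01 -1.94763349e-04  9.55681426e-01]] [[408.7085174    0.         326.80726869]
 [  0.         408.7085174  242.27924586]
 [  0.           0.           1.        ]] [[ 9.51179439e-01  3.08637976e-01 -5.23537885e-04]
 [ 3.08638387e-01 -9.51178749e-01  1.15475085e-03]
 [-1.41578146e-04 -1.25995915e-03 -9.99999196e-01]]
```

View pics/w0.png

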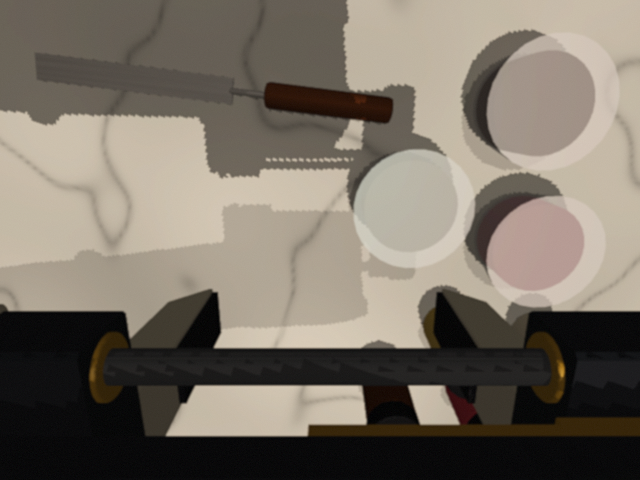

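The wrist view shows three jars at (530,100), (410,208) and (545,250) and the knife at (210,85). The gripper hides rows below 300, and jars lie away from my path. The cups measure true: 74 mm apart, with the box axes at about 65.5°. Next I look at the pralines from close by.

arm_command(
  deltas=[0,0,0,0.307,0.415,-0.045,91.8,0,0,0,0.307,0.415,-0.045,91.8,0,0,0,0.307,0.415,-0.045,91.8,0,0,0,0.307,0.415,-0.045,91.8,0,0,0,0.307,0.415,-0.045,91.8,0,0,0,0.307,0.415,-0.045,91.8,0,0,0,0.307,0.415,-0.045,91.8,0,0,0,0.307,0.415,-0.045,91.8,0,0,0,0.307,0.415,-0.045,91.8,0,0,0,0.307,0.415,-0.045,91.8,0,0,0,0.307,0.415,-0.045,91.8,0,0,0,0.307,0.415,-0.045,91.8,0,0,0,0.307,0.415,-0.045,91.8,0,0,0,0.307,0.415,-0.045,91.8],
  force=12,
)

```text
clock: 1.55
position: [0.499, -0.181, 0.2007]
ee_rot: [3.103, 0.487, -0.001]
force: [-0.5, 0.1, -0.3]
width: 1.0
gripper_force: 0.0
```

```bash
python3 - <<'E'
from h import *
s=sensors.observe();print(s["clock"],s["position"],s["ee_rot"],s["joints"])
c=optics.calibration("wrist");i=optics.get_image("wrist");cv2.imwrite("pics/w1.png",i)
for b in blobs(i,c,"dark",.013): print(*b)
E
```

```text
1.55 [ 0.49904379 -0.18100653  0.20068592] [ 3.10294890e+00  4.87408858e-01 -1.11945333e-03] [ 0.38750069  0.33833635 -0.18183139  1.84886659  0.07426113  0.96130545
 -1.08600427]
[430. 257.] 492.5 -274.7 33.6 22.6 57.9 0.82
[321. 248.] 471.8 -184.0 37.9 36.4 52.2 0.95
[166. 190.] 480.7 -49.4 46.4 38.2 133.7 0.8
[344. 108.] 584.2 -167.2 38.0 37.9 58.3 0.8
[474. 103.] 617.6 -259.9 49.3 29.2 54.9 0.96
[170.  51.] 583.1 -32.7 35.2 34.8 50.8 0.99
```

View pics/w1.png

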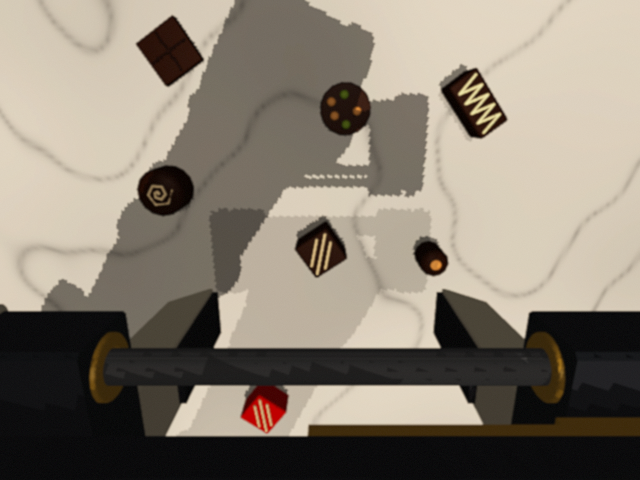

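The wrist view agrees with the top view to about 2 mm: square (321,248), small (430,257), large (166,190), oblong (474,103). I start with the square, gripping high (tips 12 mm above its base) so the fingers clear the cup rims.

arm_command(
  deltas=[0,0,0.382,-0.028,-0.003,-0.08,56,0,0,0.382,-0.028,-0.003,-0.08,56,0,0,0.382,-0.028,-0.003,-0.08,56,0,0,0.382,-0.028,-0.003,-0.08,56,0,0,0.382,-0.028,-0.003,-0.08,56,0,0,0.382,-0.028,-0.003,-0.12,56,0,0,0.382,-0.028,-0.003,-0.15,56,0,0,0.382,-0.028,-0.003,-0.17,56,0,0,0.382,-0.028,-0.003,-0.17,56,0,0,0.382,-0.028,-0.003,-0.17,56,0,0,0.382,-0.028,-0.003,-0.17,24,0,0,0.382,-0.028,-0.003,-0.17,24,0,0,0.382,-0.028,-0.003,-0.17,24,0,0,0.382,-0.028,-0.003,-0.17,24,0,0,0.382,-0.028,-0.003,-0.17,24,0,0,0.382,-0.028,-0.003,-0.17,24],
  force=12,
)

```text
clock: 3.2
position: [0.4723, -0.1827, 0.0314]
ee_rot: [2.819, 1.385, 0.001]
force: [-0.8, 0.3, 7.5]
width: 0.348
gripper_force: 12.0
```

arm_command(
  deltas=[0,0,0,0,0,0.03,24,0,0,0,0,0,0.07,24,0,0,0.147,0.02,0.03,0.12,24,0,0,0.147,0.061,0.405,0.17,24,0,0,0.147,0.061,0.405,0.17,24,0,0,0.147,0.061,0.405,0.17,24,0,0,0.147,0.061,0.405,0.17,24,0,0,0.147,0.061,0.405,0.17,24,0,0,0.147,0.061,0.405,0.17,24,0,0,0.147,0.061,0.405,0.17,24,0,0,0.147,0.061,0.405,0.17,24,0,0,0.147,0.061,0.405,0.17,24,0,0,0.147,0.061,0.405,0.17,24,0,0,0.147,0.061,0.405,0.17,24,0,0,0.147,0.061,0.405,0.17,24,0,0,0.147,0.061,0.405,0.17,24],
)

```text
clock: 4.8
position: [0.5331, 0.221, 0.2006]
ee_rot: [2.642, 1.698, -0.001]
force: [0.2, -0.5, -0.5]
width: 0.349
gripper_force: 12.0
```

```bash
python3 - <<'E'
from h import *
s=sensors.observe();print(s["clock"],s["position"],s["ee_rot"],s["joints"],s["force"],s["width"])
c=optics.calibration("wrist");i=optics.get_image("wrist");cv2.imwrite("pics/w2.png",i)
for b in blobs(i,c,"gold",.012): print(*b)
E
```

```text
4.8 [0.533076   0.22101715 0.20064363] [ 2.64225191e+00  1.69849956e+00 -7.37852284e-04] [-0.14668694  0.44584898 -0.4724138   1.72033263  0.23133845  1.03134136
 -1.12737138] [ 0.23185457 -0.52750863 -0.52816762] 0.34880637111253404
[373. 198.] 573.8 219.3 56.1 55.4 155.4 0.99
[283. 199.] 506.3 249.7 59.3 59.2 56.9 0.81
[376. 103.] 604.3 287.0 45.8 45.7 68.7 0.8
[279. 103.] 537.2 317.4 69.6 47.7 155.4 0.99
```

View pics/w2.png

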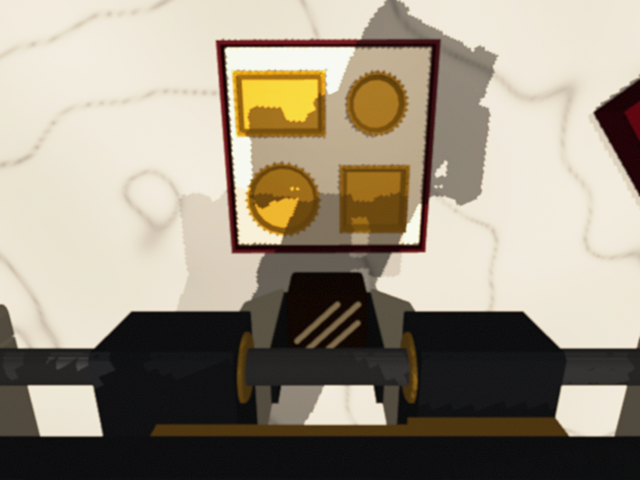

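The praline is held upright (top at (327,310)). The cups in this view agree with the top view to about 1.5 mm. Lowering into the square cup at (373,198).

arm_command(
  deltas=[0,0,0,0.04,-0.003,-0.05,24,0,0,0,0.04,-0.003,-0.09,24,0,0,0,0.04,-0.003,-0.12,24,0,0,0,0.04,-0.003,-0.14,24,0,0,0,0.04,-0.003,-0.15,24,0,0,0,0.04,-0.003,-0.157,24,0,0,0,0.04,-0.003,-0.161,24,0,0,0,0.04,-0.003,-0.164,24,0,0,0,0.04,-0.003,-0.165,24,0,0,0,0.04,-0.003,-0.165,24,0,0,0,0.04,-0.003,-0.165,24,0,0,0,0.04,-0.003,-0.165,24],
)

```text
clock: 6.05
position: [0.5734, 0.2197, 0.0365]
ee_rot: [2.641, 1.701, 0.002]
force: [-1.6, 0.2, 6.6]
width: 0.348
gripper_force: 12.0
```

arm_command(
  deltas=[0,0,0,0,0,0,36,0,0,0,0,0,0,42,0,0,0,0,0,0,42,0,0,0,0,0,0.01,42,0,0,0,0,0,0.04,42,0,0,0,0,0,0.08,42,0,0,0,-0.02,0,0.13,42,0,0,0,-0.04,0.003,0.165,42,0,0,0,-0.04,0.003,0.165,42,0,0,0,-0.04,0.003,0.165,42],
)

```text
clock: 7.05
position: [0.5331, 0.2228, 0.2024]
ee_rot: [2.64, 1.702, 0.004]
force: [-0.1, -0.0, -0.5]
width: 0.458
gripper_force: 0.0
```

```bash
python3 - <<'E'
from h import *
s=sensors.observe();print(s["clock"],s["position"],s["ee_rot"],s["force"],s["width"])
i=optics.get_image("wrist");cv2.imwrite("pics/w3.png",cv2.resize(i[30:330,180:480],(600,600)))
E
```

```text
7.05 [0.53313522 0.22281279 0.20236311] [2.6397047  1.70169758 0.00425928] [-0.11402732 -0.04802471 -0.50830655] 0.458018808076788
```

View pics/w3.png

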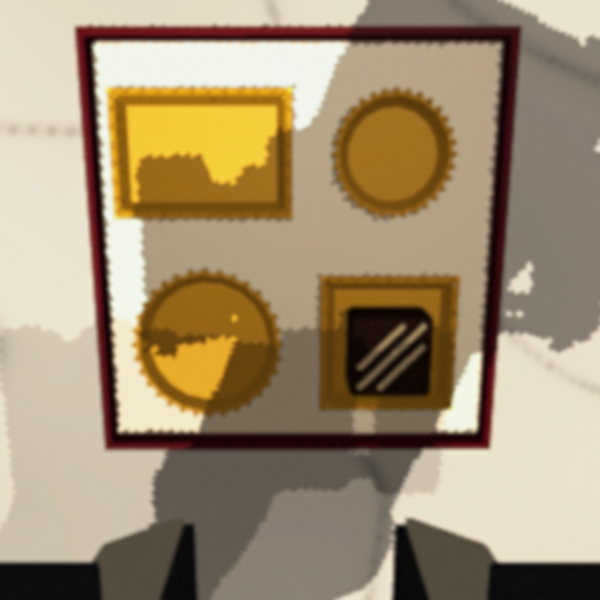

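The square praline sits in its cup at about (390,350) in the crop, flat and clear of the walls. Next is the large round one, with the tool turned 45° so the fingers stay clear of the box walls.

arm_command(
  deltas=[0,0,0.5,-0.053,-0.272,-0.03,60,0,0,0.5,-0.053,-0.272,-0.03,60,0,0,0.5,-0.053,-0.272,-0.06,60,0,0,0.5,-0.053,-0.272,-0.08,60,0,0,0.5,-0.053,-0.272,-0.08,60,0,0,0.5,-0.053,-0.272,-0.08,60,0,0,0.5,-0.053,-0.272,-0.08,60,0,0,0.5,-0.053,-0.272,-0.08,60,0,0,0.5,-0.053,-0.272,-0.12,60,0,0,0.5,-0.053,-0.272,-0.15,60,0,0,0.5,-0.053,-0.272,-0.17,60,0,0,0.5,-0.053,-0.272,-0.17,60,0,0,0.5,-0.053,-0.272,-0.17,60,0,0,0.5,-0.053,-0.272,-0.17,30,0,0,0.5,-0.053,-0.272,-0.17,30,0,0,0.5,-0.053,-0.272,-0.17,30,0,0,0.5,-0.053,-0.272,-0.17,30,0,0,0.5,-0.053,-0.272,-0.17,30,0,0,0.5,-0.053,-0.272,-0.17,30],
)

```text
clock: 9.0
position: [0.4804, -0.0496, 0.0314]
ee_rot: [1.788, 2.581, 0.001]
force: [-0.6, -0.8, 7.5]
width: 0.41
gripper_force: 12.0
```

arm_command(
  deltas=[0,0,0,0,0,0.03,30,0,0,0,0,0,0.06,30,0,0,0,0.025,0.299,0.09,30,0,0,0,0.025,0.299,0.09,30,0,0,0,0.025,0.299,0.09,30,0,0,0,0.025,0.299,0.09,30,0,0,0,0.025,0.299,0.09,30,0,0,0,0.025,0.299,0.09,30,0,0,0,0.025,0.299,0.09,30,0,0,0,0.025,0.299,0.09,30,0,0,0,0.025,0.299,0.09,30,0,0,0,0.025,0.299,0.06,30,0,0,0,0.025,0.299,0.04,30,0,0,0,0.025,0.299,0.025,30,0,0,0,0.025,0.299,0.015,30,0,0,0,0.025,0.299,0.01,30,0,0,0,0.025,0.299,0.007,30,0,0,0,0.025,0.299,0.005,30,0,0,0,0.025,0.299,0.005,30,0,0,0,0.025,0.299,0.005,30],
)

```text
clock: 11.0
position: [0.5053, 0.2498, 0.0364]
ee_rot: [1.788, 2.582, 0.002]
force: [0.3, -0.7, 2.1]
width: 0.405
gripper_force: 12.0
```

arm_command(
  deltas=[0,0,0,0,0,0,42,0,0,0,0,0,0,48,0,0,0,0,0,0,48,0,0,0,0,0,0.01,48,0,0,0,0,0,0.05,48,0,0,0,0,0,0.09,48,0,0,0,-0.013,-0.524,0.09,46,0,0,0,-0.013,-0.524,0.09,46,0,0,0,-0.013,-0.524,0.09,46,0,0,0,-0.013,-0.524,0.09,46,0,0,0,-0.013,-0.524,0.09,46,0,0,0,-0.013,-0.524,0.09,46,0,0,0,-0.013,-0.524,0.09,46,0,0,0,-0.013,-0.524,0.09,46,0,0,0,-0.013,-0.524,0.09,46,0,0,0,-0.013,-0.524,0.09,46,0,0,0,-0.013,-0.524,0.09,46,0,0,0,-0.013,-0.524,0.09,46,0,0,0,-0.013,-0.524,0.09,46,0,0,0,-0.013,-0.524,0.09,46],
)

```text
clock: 13.0
position: [0.4923, -0.2728, 0.1262]
ee_rot: [-1.786, -2.584, -0.001]
force: [0.2, 0.4, 0.4]
width: 0.497
gripper_force: 0.0
```

```bash
python3 - <<'E'
from h import *
s=sensors.observe();print(s["clock"],s["position"],s["width"])
c=optics.calibration("wrist");i=optics.get_image("wrist");t=optics.get_image("top")
for b in blobs(i,c,"dark",.0145): print(*b)
j=cv2.resize(t[120:280,90:250],(480,480),interpolation=cv2.INTER_CUBIC)
cv2.imwrite("pics/m4.png",np.hstack([j,cv2.resize(i,(320,240))[np.arange(480)%240]]))
E
```

```text
13.0 [ 0.49226836 -0.27283047  0.12616223] 0.49742183370184456
[326. 250.] 492.6 -275.5 30.8 24.1 111.4 0.82
[524. 141.] 580.3 -169.3 38.9 37.5 35.1 0.79
```

View pics/m4.png

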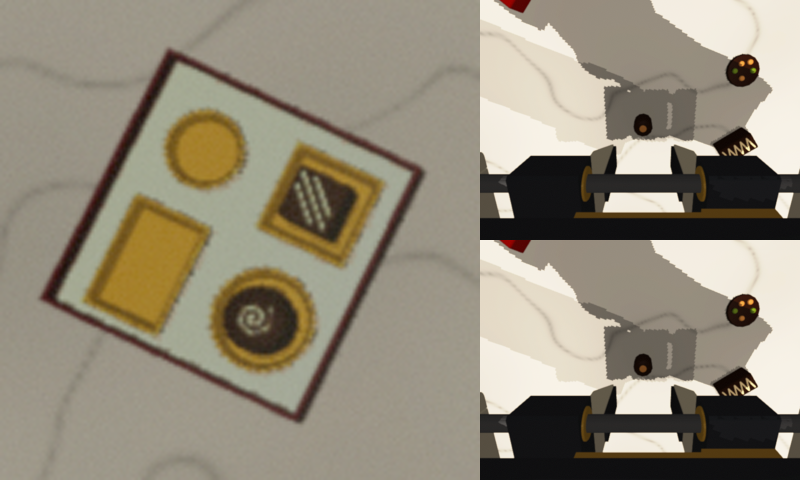

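Square and large round both sit centred in their cups (310,205 and 262,318 in the crop). The small round praline is directly under the tool.

arm_command(
  deltas=[0,0,0,0,0,-0.04,46,0,0,0,0,0,-0.075,46,0,0,0,0,0,-0.095,46,0,0,0,0,0,-0.095,46,0,0,0,0,0,-0.095,46,0,0,0,0,0,-0.095,16,0,0,0,0,0,-0.095,16,0,0,0,0,0,-0.095,16,0,0,0,0,0,-0.095,16,0,0,0,0,0,-0.095,16,0,0,0,0,0,-0.095,16],
)

```text
clock: 14.2
position: [0.4924, -0.2748, 0.0315]
ee_rot: [1.788, 2.581, -0.0]
force: [-1.1, 0.1, 6.7]
width: 0.248
gripper_force: 12.0
```

arm_command(
  deltas=[0,0,0,0,0,0.03,16,0,0,0,0,0,0.07,16,0,0,0,0.111,0.562,0.1,16,0,0,0,0.111,0.562,0.1,16,0,0,0,0.111,0.562,0.1,16,0,0,0,0.111,0.562,0.1,16,0,0,0,0.111,0.562,0.1,16,0,0,0,0.111,0.562,0.1,16,0,0,0,0.111,0.562,0.1,16,0,0,0,0.111,0.562,0.1,16,0,0,0,0.111,0.562,0.1,16,0,0,0,0.111,0.562,0.1,16,0,0,0,0.111,0.562,0.1,16,0,0,0,0.111,0.562,0.1,16,0,0,0,0.111,0.562,0.1,16,0,0,0,0.111,0.562,0.1,16,0,0,0,0.111,0.562,0.1,16,0,0,0,0.111,0.562,0.1,16],
)

```text
clock: 16.0
position: [0.6032, 0.2855, 0.1307]
ee_rot: [1.791, 2.58, -0.001]
force: [-0.4, 0.2, -0.5]
width: 0.254
gripper_force: 12.0
```

```bash
python3 - <<'E'
from h import *
s=sensors.observe();print(s["clock"],s["position"],s["width"])
i=optics.get_image("wrist");cv2.imwrite("pics/w5.png",i)
E
```

```text
16.0 [0.6032459  0.28553128 0.13065661] 0.2539974908393649
```

View pics/w5.png

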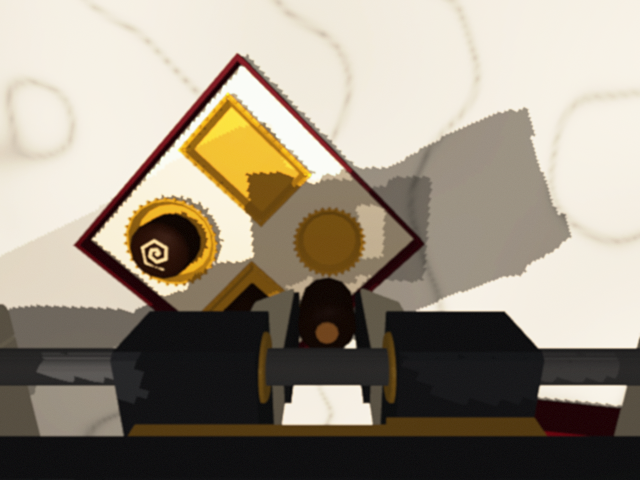

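The small round praline is held straight (326,318) and its cup lies centred under the tool (329,242). Lowering.

arm_command(
  deltas=[0,0,0,0,0,-0.03,16,0,0,0,0,0,-0.055,16,0,0,0,0,0,-0.07,16,0,0,0,0,0,-0.08,16,0,0,0,0,0,-0.087,16,0,0,0,0,0,-0.092,16,0,0,0,0,0,-0.095,16,0,0,0,0,0,-0.095,16,0,0,0,0,0,-0.095,16],
)

```text
clock: 16.95
position: [0.6033, 0.2878, 0.0363]
ee_rot: [1.788, 2.582, 0.002]
force: [-0.7, 0.1, -0.2]
width: 0.256
gripper_force: 12.0
```

arm_command(
  deltas=[0,0,0,0,0,-0.0005,16,0,0,0,0,0,-0.001,16,0,0,0,0,0,-0.001,16],
)

```text
clock: 17.25
position: [0.6033, 0.2878, 0.0362]
ee_rot: [1.788, 2.582, 0.002]
force: [-1.2, -2.0, 10.4]
width: 0.258
gripper_force: 12.0
```

arm_command(
  deltas=[0,0,0,0,0,0,30,0,0,0,0,0,0,36,0,0,0,0,0,0,36,0,0,0,0,0,0.01,36,0,0,0,0,0,0.05,36,0,0,0,0,0,0.1,36,0,0,-0.617,0.014,-0.547,0.1,50,0,0,-0.617,0.014,-0.547,0.1,50,0,0,-0.617,0.014,-0.547,0.1,50,0,0,-0.617,0.014,-0.547,0.1,50,0,0,-0.617,0.014,-0.547,0.1,50,0,0,-0.617,0.014,-0.547,0.1,50,0,0,-0.617,0.014,-0.547,0.1,50,0,0,-0.617,0.014,-0.547,0.1,50,0,0,-0.617,0.014,-0.547,0.1,50,0,0,-0.617,0.014,-0.547,0.1,50,0,0,-0.617,0.014,-0.547,0.1,50,0,0,-0.617,0.014,-0.547,0.1,50,0,0,-0.617,0.014,-0.547,0.1,50,0,0,-0.617,0.014,-0.547,0.1,50],
)

```text
clock: 19.25
position: [0.6173, -0.2577, 0.1351]
ee_rot: [-2.784, -1.454, -0.002]
force: [-0.5, -0.0, -0.3]
width: 0.547
gripper_force: 0.0
```

```bash
python3 - <<'E'
from h import *
s=sensors.observe();print(s["clock"],s["position"],s["ee_rot"],s["width"])
c=optics.calibration("wrist");i=optics.get_image("wrist");t=optics.get_image("top")
for b in blobs(i,c,"dark",.013): print(*b)
j=cv2.resize(t[120:280,90:250],(480,480),interpolation=cv2.INTER_CUBIC)
cv2.imwrite("pics/m6.png",np.hstack([j,cv2.resize(i,(320,240))[np.arange(480)%240]]))
E
```

```text
19.25 [ 0.61727612 -0.25767128  0.13509268] [-2.78390535e+00 -1.45386977e+00 -1.61460470e-03] 0.5474998177096344
[328. 244.] 616.5 -259.6 51.5 25.3 55.1 0.96
[207. 156.] 586.8 -168.2 38.5 38.2 8.1 0.79
```

View pics/m6.png

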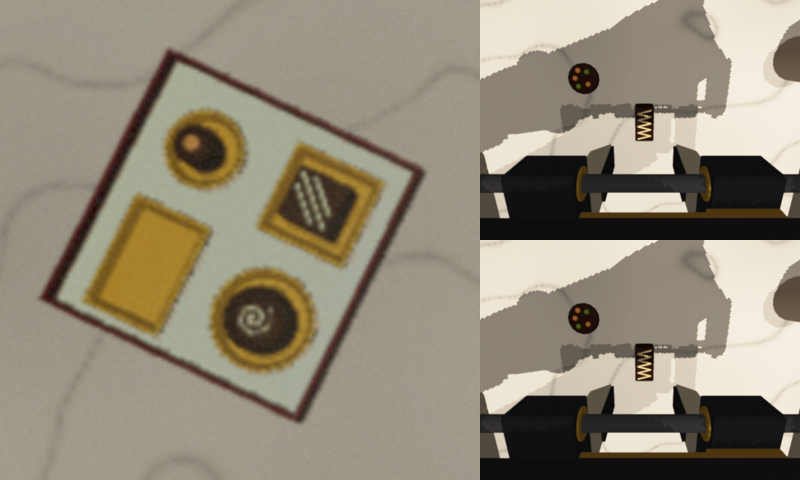

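The small round praline sits in its cup (200,148). The oblong is centred between the fingers and aligned at 55°.

arm_command(
  deltas=[0,0,0,0,0,-0.045,50,0,0,0,0,0,-0.085,50,0,0,0,0,0,-0.104,50,0,0,0,0,0,-0.104,50,0,0,0,0,0,-0.104,50,0,0,0,0,0,-0.104,16,0,0,0,0,0,-0.104,16,0,0,0,0,0,-0.104,16,0,0,0,0,0,-0.104,16,0,0,0,0,0,-0.104,16,0,0,0,0,0,-0.104,16],
)

```text
clock: 20.45
position: [0.6172, -0.2597, 0.0315]
ee_rot: [2.785, 1.451, 0.001]
force: [-0.8, -0.3, 6.4]
width: 0.263
gripper_force: 12.0
```

arm_command(
  deltas=[0,0,0,0,0,0.03,16,0,0,0,0,0,0.07,16,0,0,0.2,-0.081,0.577,0.1,16,0,0,0.4,-0.081,0.577,0.1,16,0,0,0.6,-0.081,0.577,0.1,16,0,0,0.8,-0.081,0.577,0.1,16,0,0,1,-0.081,0.577,0.1,16,0,0,1,-0.081,0.577,0.1,16,0,0,1,-0.081,0.577,0.1,16,0,0,1,-0.081,0.577,0.1,16,0,0,1,-0.081,0.577,0.1,16,0,0,1,-0.081,0.577,0.1,16,0,0,1,-0.081,0.577,0.1,16,0,0,1,-0.081,0.577,0.1,16,0,0,1,-0.081,0.577,0.1,16,0,0,1,-0.081,0.577,0.1,16,0,0,1,-0.081,0.577,0.1,16,0,0,1,-0.081,0.577,0.1,16,0,0,1,-0.081,0.577,0.1,16],
)

```text
clock: 22.35
position: [0.5365, 0.3161, 0.1307]
ee_rot: [0.946, 2.995, -0.001]
force: [-0.8, -0.4, -0.3]
width: 0.262
gripper_force: 12.0
```

arm_command(
  deltas=[0,0,0.115,0,0,0,16,0,0,0.115,0,0,0,16,0,0,0.115,0,0,0,16,0,0,0.115,0,0,0,16],
)

```text
clock: 22.75
position: [0.536, 0.3172, 0.1307]
ee_rot: [-0.674, -3.068, -0.0]
force: [-1.1, 0.9, -0.9]
width: 0.259
gripper_force: 12.0
```

```bash
python3 - <<'E'
from h import *
s=sensors.observe();print(s["clock"],s["position"],s["ee_rot"],s["width"])
i=optics.get_image("wrist");cv2.imwrite("pics/w7.png",i)
E
```

```text
22.75 [0.53599902 0.31723745 0.13072433] [-6.74370862e-01 -3.06823916e+00 -1.44584990e-04] 0.25873733985418546
```

View pics/w7.png

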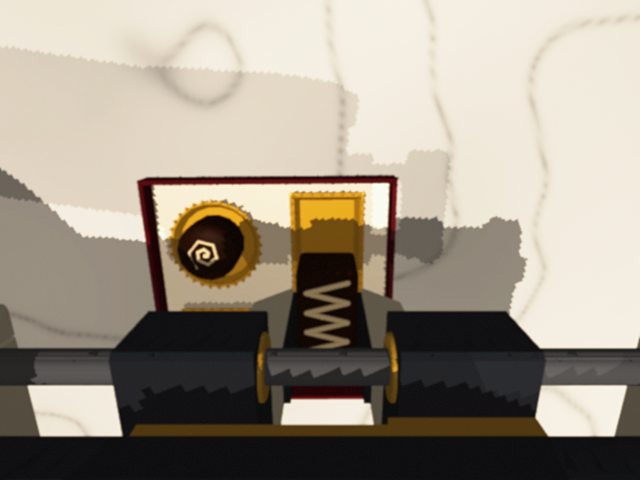

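The oblong is held straight (328,310) and lined up with its cup (327,240). Lowering.

arm_command(
  deltas=[0,0,0,0,0,-0.03,16,0,0,0,0,0,-0.055,16,0,0,0,0,0,-0.07,16,0,0,0,0,0,-0.08,16,0,0,0,0,0,-0.087,16,0,0,0,0,0,-0.091,16,0,0,0,0,0,-0.0935,16,0,0,0,0,0,-0.095,16,0,0,0,0,0,-0.0955,16,0,0,0,0,0,-0.0955,16],
)

```text
clock: 23.8
position: [0.5362, 0.3178, 0.0365]
ee_rot: [0.669, 3.068, 0.001]
force: [-2.0, -2.2, 5.8]
width: 0.261
gripper_force: 12.0
```

arm_command(
  deltas=[0,0,0,0,0,0,28,0,0,0,0,0,0,33,0,0,0,0,0,0,33,0,0,0,0,0,0.01,33,0,0,0,0,0,0.04,33,0,0,0,0,0,0.08,33,0,0,0,0,0,0.12,33,0,0,0,-0.05,-0.2,0.2,33,0,0,0,-0.05,-0.2,0.2,33,0,0,0,-0.05,-0.2,0.2,33,0,0,0,-0.05,-0.2,0.2,33,0,0,0,-0.05,-0.2,0.2,33,0,0,0,-0.05,-0.2,0.2,33],
)

```text
clock: 25.1
position: [0.4861, 0.1142, 0.2368]
ee_rot: [0.676, 3.065, -0.002]
force: [0.5, 0.5, 0.2]
width: 0.357
gripper_force: 0.0
```

```bash
python3 - <<'E'
from h import *
s=sensors.observe();print(s["clock"],s["position"],s["width"])
t=optics.get_image("top")
for b in blobs(t,optics.calibration("top"),"dark",.0145): print(*b)
cv2.imwrite("pics/m8.png",np.hstack([cv2.resize(t[120:280,90:250],(400,400),interpolation=cv2.INTER_CUBIC),cv2.resize(optics.get_image("scene")[150:270,380:520],(400,400))]))
E
```

```text
25.1 [0.48612626 0.11419046 0.23681775] 0.35744204090503295
[628. 369.] 277.7 -523.6 36.9 17.9 129.9 0.64
```

View pics/m8.png

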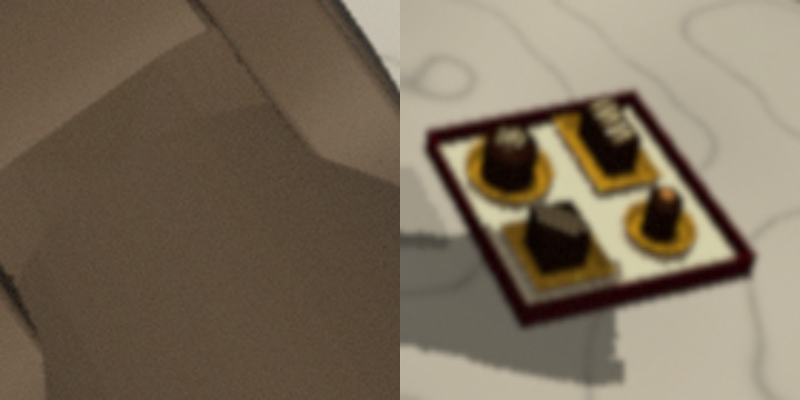

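In the scene view all four stand in their cups. The arm blocks the top camera, so I move aside to check the oblong from above.

arm_command(
  deltas=[0,0,0,-0.03,-0.35,0.02,33,0,0,0,-0.03,-0.35,0.02,33,0,0,0,-0.03,-0.35,0.02,33,0,0,0,-0.03,-0.35,0.02,33,0,0,0,-0.03,-0.35,0.02,33,0,0,0,-0.03,-0.35,0.02,33,0,0,0,-0.03,-0.35,0.02,33,0,0,0,-0.03,-0.35,0.02,33,0,0,0,-0.03,-0.35,0.02,33,0,0,0,-0.03,-0.35,0.02,33],
)

```text
clock: 26.2
position: [0.4568, -0.2302, 0.255]
ee_rot: [-0.664, -3.07, -0.002]
force: [-0.6, 0.8, 0.4]
width: 0.36
gripper_force: 0.0
```

```bash
python3 - <<'E'
from h import *
t=optics.get_image("top")
for b in blobs(t,optics.calibration("top"),"dark",.018): print(*b)
cv2.imwrite("pics/m9.png",np.hstack([cv2.resize(t[120:280,90:250],(400,400),interpolation=cv2.INTER_CUBIC),cv2.resize(optics.get_image("scene")[150:270,380:520],(400,400),interpolation=cv2.INTER_CUBIC)]))
E
```

```text
[627. 371.] 271.7 -516.7 50.2 23.2 98.8 0.74
[418. 268.] 446.9 -166.7 71.7 42.6 165.1 0.78
[176. 226.] 503.7 248.3 39.3 35.9 91.1 0.81
[136. 208.] 534.4 318.2 45.2 30.8 155.8 0.97
[419. 187.] 580.4 -165.9 38.9 38.3 45.5 0.81
[195. 188.] 571.3 218.2 36.4 31.5 64.5 0.95
[340. 186.] 578.6 -29.4 33.7 33.6 140.9 0.95
[156. 169.] 602.4 286.8 29.7 22.1 60.1 0.79
[494.  49.] 829.3 -295.0 68.0 38.4 131.9 0.72
[372.  47.] 826.6 -81.7 87.0 27.9 60.1 0.73
```

View pics/m9.png

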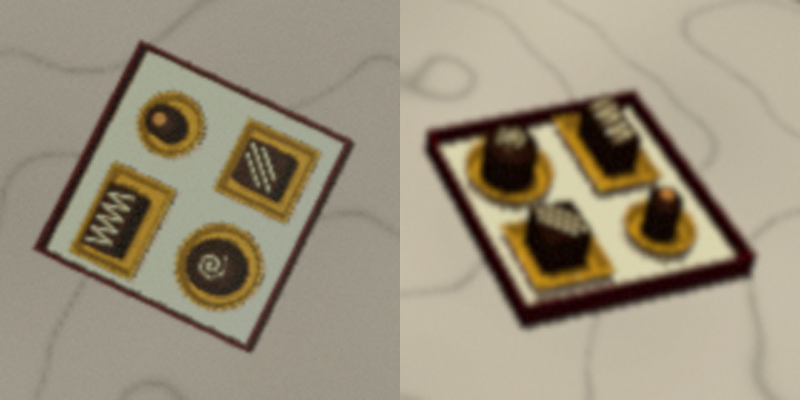

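All four sit centred in their cups, within 2 mm, and the disc and tile have not moved. Handing in.

```bash
python3 -c "
from cell import arm; print(arm.sign_off())"
```

```text
the job is handed in; nothing more can be done
None
```

All four pralines stand upright in their own cups, each within about 2 mm of centre; the nut disc and scored tile were left where they lay, and the job was handed in at about 26 s.

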